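# Reset a radiator's wheel valve: shut to the stop, back off two turns, keep hold

### The job

Set the flow of the low column radiator on the window shelf: turn its handwheel valve shut, clockwise seen from above, until it comes up against its stop, then back it off exactly two full turns from there. Finish with the wheel gripped between the fingers at that setting (do not let go at the end), and leave the other things on the shelf where they are.

Things in the scene. Friction and masses are not known exactly. Their poses are not given: they have to be found in the camera images.
- radiator: White low column radiator, fixed, turned up to 0.15 rad. Origin on the wheel valve's axis at shelf level, z up. Along its +y: the valve's tail pipe (31 mm thick, top 81 mm above the shelf), then eight sections from y = 118 to 486 mm, 71 mm deep in x (centred), top 206 mm above the shelf, then at y = 546 mm a capped valve without a wheel, not to be used.
- wheel_centre (a point): Valve handwheel at the radiator's -y end, black: disc 62 mm across, 118 to 130 mm above the shelf, with a grip bar across its top, 62 long x 12 wide, up to 156 mm. This point: on its vertical axis, mid-bar, 143 mm up; x along the bar. Does not rise. Only the 26 mm bonnet below. Turn by gripping wheel or bar or by pushing the bar round; about 0.08 N m; stays where left.
- handwheel (a joint): Turn of handwheel and spindle, rad, counted over full turns: 0 at the hard closed stop, growing anticlockwise seen from above (opening); 6.283 is one turn open, 12.566 two; fully open stop at 22. Starts 0.25 to 0.8 turn open.
- tray: Bystander: grey hard silicone tray, 104 x 152 x 32 mm, fixed, six slot wells, three filled. Origin at the centre of its underside.
- cartridge0: Bystander: blue game cartridge 8.5 x 57 x 65 mm standing in a well of the tray, top 75 mm above the shelf. Origin at the centre of its underside.
- cartridge1: Bystander: another such cartridge.
- cartridge2: Bystander: another such cartridge.
- die: Bystander: loose wooden die, 30 mm, in front of the radiator near the valve. Origin at the centre of its underside.
- keyring: Bystander: loose flat steel keyring shaped as a bottle opener, about 110 x 35 x 5 mm, lying to the right of the valve. Origin near its middle.
- controller_stand: Bystander: loose upright stand with a game controller in it, base 100 x 85 mm, 175 mm wide at the controller, 155 mm tall, at the right back. Origin at the centre of its underside.
- mug: Bystander: white mug, 82 mm wide, 95 mm tall, on the left. Origin at the centre of its underside.

How it is judged (in metres and radians):
On the way, in this order (a step that is already met when the one before it is completed fails the run):
1. the valve is turned shut against its stop (value of joint handwheel below 0.12 rad), for 0.1 s.
2. the valve is backed off by more than one turn (value of joint handwheel above 7 rad), for 0.1 s.
At the end, for the whole second after the job is handed in: The valve stands two turns (12.57 rad) open from its closed stop, within 0.35 rad (20 degrees), and at rest; the fingers hold the wheel or its bar (contact above 5 N), with the grasp point within 30 mm of the wheel's axis and no more than 13 mm above the bar's top (value of joint handwheel between 12.216 and 12.916 rad and velocity of joint handwheel between -0.1 and 0.1 rad/s and contact force between the fingers and handwheel above 5 N and horizontal distance between the grasp point and wheel_centre below 0.03 m and z of the grasp point in the frame of wheel_centre below 0.026 m); the arm keeps its last pose, push and grip.
It fails at once if a cartridge is shifted more than 2 cm (distance of any of cartridge0, cartridge1, cartridge2 from where it was at the start of the episode above 0.02 m).
It fails at once if the die or the keyring is shifted more than 2 cm (distance of any of die, keyring from where it was at the start of the episode above 0.02 m).
It fails at once if the controller stand or the mug is shifted more than 2 cm (distance of any of controller_stand, mug from where it was at the start of the episode above 0.02 m).
It also fails if it takes over 61 s, if anything falls off the work surface, if the arm or the gripper's body presses on something with over 40 N, if the wrist force passes 120 N, or if a joint passes its speed limit or range.

### The arm

A 6-joint arm with a two-finger parallel gripper is mounted at the origin on the work surface. World frame = base frame: x ahead of the robot, y to its left, z up, the work surface at z = 0. Lengths are in mm, angles in rad, forces in N, time in s.
With the tool pointing down it reaches from about 375 to 900 mm from the base axis. Payload 3.1 kg.
Tool frame: the origin (TCP) lies on the centre line of the jaws, within the pads' length; the fingertips stand 8 mm ahead of it and the grasp point (between the pads) lies 11 mm behind it (env.tip_reach is the distance from the TCP to the fingertips, in mm); z points along the fingers, y is the line along which they close (so a half turn about z gives the same grasp; the last joint's range is limited). The gripper opens to 87 mm and grips with 3 to 60 N. Pads are 19 mm wide; open, the fingers measure 117 mm over their backs; the gripper's body (75 mm by 190 mm) begins 51 mm behind the grasp point.
Start: joints at [1.117, 0.527, 1.433, -0, 1.181, -0.178], TCP at [170.157, 601.368, 197.448] pointing down, gripper open.
Joint ranges: [-3.08, 3.08], [-0.75, 2.2], [0.22, 2.44], [-1.43, 4.57], [0, 2.65], [-2.85, 2.85]. Speed limits (rad/s): [2.79, 2.79, 3.14, 3.14, 3.14, 3.14].

### API

Orientations are given as a unit quaternion [w, x, y, z].
In Python, from workcell import env, optics gives the robot as it stands.
- The arm moves only by the tool arm_command, never from a script. Its argument "targets" is one flat list of numbers, 5 for each row, row after row: the shift along the world's x, y, z in cm, then the turn about the world's z in rad, then the gripper command: -1 is shut, 1 is fully open, values between are in proportion. In form: [dx, dy, dz, yaw, grip, dx, dy, dz, yaw, grip, ...]. A call has 1 to 5 rows; each row is the pose to reach, as a shift and turn from the pose commanded when the call began; what a row does not reach only later rows make up. A row lasts 1/12 s, in which the tool goes at most 41.7 mm and 7.16 degrees, less where a joint would pass 70% of its speed; a pose out of reach is approached as far as the arm can. A call with a gripper value outside its range is refused whole. The fingers move at their own pace and stop on an object; "squeeze" is the grip in N (left out, the last holds). Time passes only in rows, so rows that repeat a pose let the fingers close. It gives the time, the measured TCP pose, the force and the opening at its end, in the units of the state.
- env.read_state(): the state, without advancing time (a new reading comes with each control period).
- optics.read_camera(name): name is "scene" or "top"; returns (picture, depth): 420x560x3 uint8, red, green, blue; 420x560 float32, mm along the optical axis (not along the pixel's ray), 0 where there is no reading.
- optics.get_calibration(name): a dict with "mtx" (3x3 intrinsics, pixels), "extrinsics" (4x4, takes a point from world to camera coordinates). Camera axes: x right, y up, looking along -z (the intrinsics and any distortion apply to the point x, -y, -z); pixel columns grow to the right and rows downward; lengths in mm; the calibration is good to about 2 mm. A picture is of the moment at which its call begins. get_calibration takes no time and is no camera call.
- env.hand_in(): hands the job in, once; it reports no verdict.
The state is a dict: "time_s": time; "qpos": joint angles; "qd": joint speeds; "tau": joint torques, N m; "ee_pos": TCP position; "orientation": TCP orientation; "force": force on the tool from outside, world axes, zero at the start; "wrist_torque": the same for the moment, N m; "finger_gap": finger opening in mm.
Only numpy, scipy, OpenCV 4.12 (cv2) and the standard library are available. Lean on these libraries where they do the work, as an engineer would, in place of code of your own. Each camera call takes 0.05 s, during which the arm holds its last target. There are 200 camera calls.

## Working session

There is one attempt and no reset: what is moved stays moved. The work goes in short steps, Python scripts to look and compute and a tool call to move; the robot and the scene stay as the last step left them, time stands still between calls to the robot, and variables do not carry over. Pictures are saved under pics/ and viewed, on a budget of 10 in all, crops included, one or two more only if the job needs it, and the job is handed in when it is done.

Besides the shell and the picture viewer there is one more tool, called after "Call:" in YAML: its name, and indented under it one key for each argument. arm_command: Moves the arm, as the interface text tells. Its arguments: {"type":"object","properties":{"targets":{"type":"array"},"squeeze":{"type":"number"}},"required":["targets"]}

```bash
mkdir -p pics; cat > h.py <<'E'
import numpy as np,cv2
from workcell import env,optics
def cam(n):
    p,d=optics.read_camera(n);c=optics.get_calibration(n);return p,d,np.array(c["mtx"]),np.array(c["extrinsics"]),c
def pts(d,K,E):
    v,u=np.mgrid[:d.shape[0],:d.shape[1]]
    X=np.stack([(u-K[0,2])/K[0,0]*d,-(v-K[1,2])/K[1,1]*d,-d],-1)
    return (X-E[:3,3])@E[:3,:3]
E
python3 - <<'E'
from h import *
for n in("top","scene"):
    p,d,K,E,c=cam(n);cv2.imwrite(f"pics/{n}0.png",p[:,:,::-1]);P=pts(d,K,E)
    print(n,[k for k in c],-E[:3,:3].T@E[:3,3])
    for r,col in((210,280),(100,100),(300,400)):print(P[r,col].round())
    m=(p.max(-1)<60)&(d>0)&(P[...,2]>110)&(P[...,2]<165)
    k,l,s,ce=cv2.connectedComponentsWithStats(m.astype(np.uint8))
    for i in range(1,k):
        if s[i,4]>30:
            q=P[l==i];print(s[i],ce[i].round(),np.median(q,0).round(),q.min(0).round(),q.max(0).round())
s=env.read_state();print(s)
E
```

```text
top ['mtx', 'extrinsics'] [ 276.09769277  -83.17400693 1321.00695124]
[485. -81.   2.]
[764. 397.   3.]
[ 270. -381.    3.]
[500 113  52  69 764] [522. 156.] [ 591. -628.  140.] [ 550. -689.  110.] [ 701. -592.  165.]
[  0 156  12  13 106] [  4. 162.] [563. 567. 122.] [551. 556. 110.] [578. 580. 128.]
[220 168  26  26 489] [233. 180.] [529.  28. 133.] [502.   1. 125.] [560.  59. 164.]
[210 395   9  15  54] [214. 401.] [ 48.  49. 132.] [ 27.  42. 110.] [ 54.  60. 164.]
scene ['mtx', 'extrinsics'] [1370.2872547   -70.93816159 1066.5463255 ]
[310. -91.  -2.]
[-1221. -1214.  -587.]
[641. 223.  -0.]
[ 384    0  109   22 1153] [437.  10.] [-814.  600.  135.] [-898.  373.  110.] [-749.  877.  164.]
[476  88   8  14  60] [479.  94.] [-113.  597.  142.] [-125.  591.  114.] [-100.  609.  165.]
[289 111  27  23 331] [300. 123.] [ 59. -27. 139.] [ 10. -62. 110.] [ 73.  21. 165.]
[501 134  59  34 814] [527. 151.] [202. 649. 138.] [140. 602. 110.] [244. 757. 165.]
[314 223  23  25 404] [326. 236.] [546.  29. 132.] [505.  -1. 119.] [569.  57. 161.]
[535 244  14  13 123] [541. 249.] [572. 570. 122.] [555. 558. 110.] [587. 587. 126.]
[  0 251  76  46 879] [ 43. 276.] [ 671. -633.  140.] [ 608. -745.  110.] [ 711. -593.  165.]
{'time_s': 0.1, 'qpos': array([ 1.11653637e+00,  5.28336551e-01,  1.43374747e+00,  6.95746942e-06,
        1.18142568e+00, -1.78515838e-01]), 'qd': array([-0.00028402, -0.00220646, -0.00290544,  0.00044544,  0.00090325,
       -0.00054862]), 'tau': array([-4.84906741e-04, -4.40986490e+01, -1.77150983e+01,  6.34619105e-02,
        5.34413068e-02, -3.53648375e-05]), 'ee_pos': array([169.83245806, 600.75828663, 196.60056051]), 'orientation': array([-3.01287287e-04,  1.37436926e-01,  9.90510057e-01, -9.09943424e-04]), 'force': array([-0.215902  ,  0.08484576, -0.1021585 ]), 'wrist_torque': array([-0.00442273,  0.01251314, -0.02106703]), 'finger_gap': 87.39311380652299}
```

View pics/top0.png

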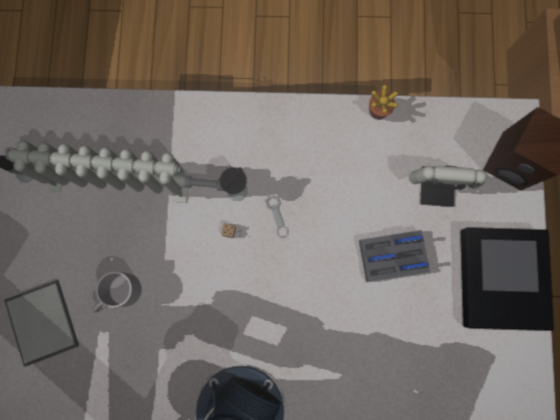

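View pics/scene0.png

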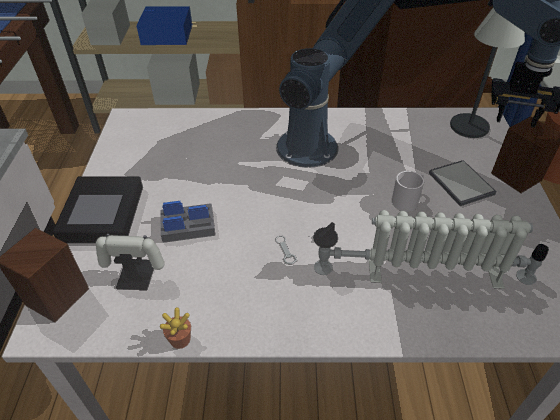

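The top view shows the wheel at about (233,180), with the die at (229,231) and the keyring at (278,216). The scene view shows the wheel at (325,237), its bar seen near edge-on. Next I measure the wheel centre and bar direction.

```bash
python3 - <<'E'
from h import *
ims=[]
for n,(r0,r1,c0,c1) in(("top",(150,210,190,270)),("scene",(210,270,290,360))):
    p,d,K,E,c=cam(n);P=pts(d,K,E)
    m=(p.max(-1)<70)&(d>0)&(abs(P[...,0]-532)<50)&(abs(P[...,1]-29)<50)
    bar=m&(P[...,2]>146)&(P[...,2]<166); disc=m&(P[...,2]>112)&(P[...,2]<166)
    q=P[bar][:,:2]; 
    if len(q)>5:
        w,V=np.linalg.eigh(np.cov(q.T)); a=V[:,1]; t=q@a
        print(n,len(q),q.mean(0).round(1),np.sqrt(w).round(1),"ang",np.arctan2(a[1],a[0]).round(3),"len",np.ptp(t).round(1), np.percentile(P[bar][:,2],[5,50,95]).round())
    # silhouette -> ray on z=124
    cs,_=cv2.findContours(disc.astype(np.uint8),cv2.RETR_EXTERNAL,cv2.CHAIN_APPROX_NONE);cc=max(cs,key=cv2.contourArea)
    (u,v),r=cv2.minEnclosingCircle(cc);ray=E[:3,:3].T@np.array([(u-K[0,2])/K[0,0],-(v-K[1,2])/K[1,1],-1]);o=-E[:3,:3].T@E[:3,3]
    print("circle",u,v,r,[ (o+ray*(h-o[2])/ray[2]).round(1) for h in(130,143)], "r mm",r/K[0,0]*np.median(d[disc]))
    x=cv2.resize(p[r0:r1,c0:c1],None,fx=5,fy=5,interpolation=cv2.INTER_CUBIC);x=np.clip(x.astype(float)*1.8,0,255).astype(np.uint8)
    ims.append(cv2.resize(x,(400,300)))
cv2.imwrite("pics/c1.png",np.hstack(ims)[:,:,::-1])
E
```

```text
top 153 [530.7  29. ] [ 3.7 16.7] ang 2.426 len 58.7 [149. 156. 160.]
circle 232.95191955566406 179.6923065185547 13.652406692504883 [array([532.9,  28.6, 130. ]), array([530.1,  27.4, 143. ])] r mm 31.336426011836153
scene 114 [540.   26.8] [ 3.6 17.9] ang 2.416 len 60.0 [148. 155. 159.]
circle 325.75 234.375 13.489100456237793 [array([529.6,  29.8, 130. ]), array([541.2,  28.4, 143. ])] r mm 34.146015096821586
```

View pics/c1.png

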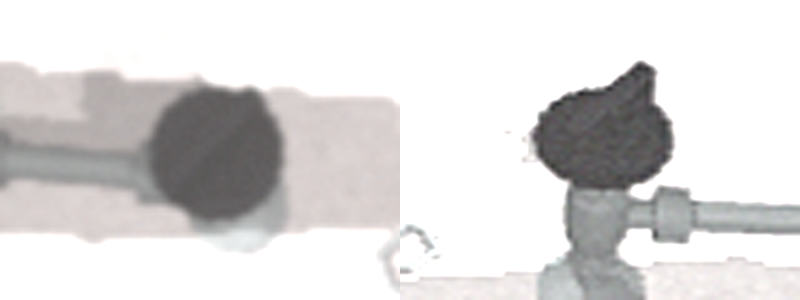

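The bar measures 59 mm at height 156 and the disc radius is 31 mm, all as they should be. The centre is about (533,28) and the bar angle 2.42. So the tool's closing line goes from 1.295 to 0.85. I go up and over first.

Call:
arm_command:
  targets: [0,0,4,0,1,0,0,8,0,1,1,-1.5,11,0,1,3,-4.8,12,-0.05,1,5.1,-8.1,12,-0.1,1]
  squeeze: 30

```text
time_s: 0.62
ee_pos: [222.2, 522.1, 321.3]
orientation: [0.002, 0.186, 0.982, 0.004]
force: [1.1, 0.0, 0.0]
finger_gap: 87.3
```

Call:
arm_command:
  targets: [2.1,-3.3,0,-0.03,1,4.2,-6.6,0,-0.06,1,6.3,-9.9,0,-0.09,1,8.4,-13.2,0,-0.12,1,10.5,-16.5,0,-0.15,1]

```text
time_s: 1.03
ee_pos: [326.5, 353.6, 317.4]
orientation: [0.0, 0.26, 0.966, -0.0]
force: [0.1, 0.3, -0.3]
finger_gap: 86.9
```

Call:
arm_command:
  targets: [2.1,-3.3,0,-0.03,1,4.2,-6.6,0,-0.06,1,6.3,-9.9,0,-0.09,1,8.4,-13.2,0,-0.12,1,10.5,-16.5,0,-0.15,1]

```text
time_s: 1.45
ee_pos: [431.6, 188.6, 317.5]
orientation: [0.0, 0.332, 0.943, 0.0]
force: [1.0, 1.1, -0.8]
finger_gap: 87.4
```

Call:
arm_command:
  targets: [2.1,-3.3,0,-0.01,1,4.2,-6.6,0,-0.02,1,6.3,-9.9,0,-0.03,1,8.4,-13.2,0,-0.04,1,10.2,-16.2,0,-0.045,1]

```text
time_s: 1.87
ee_pos: [534.1, 26.1, 317.3]
orientation: [0.0, 0.353, 0.936, -0.0]
force: [0.7, -0.4, 0.6]
finger_gap: 86.9
```

Call:
arm_command:
  targets: [0,0.1,-4,0,1,0,0.1,-8,0,1,0,0.1,-12,0,1,0,0.1,-15,0,1,0,0.1,-17.5,0,1]

```text
time_s: 2.28
ee_pos: [531.5, 29.4, 139.8]
orientation: [-0.002, 0.353, 0.936, -0.0]
force: [0.2, -0.6, -0.4]
finger_gap: 87.2
```

Call:
arm_command:
  targets: [0,0,0,0,-1,0,0,0,0,-1,0,0,0,0,-1,0,0,0,0,-1,0,0,0,0,-1]

```text
time_s: 2.7
ee_pos: [534.6, 29.2, 144.4]
orientation: [0.002, 0.353, 0.936, 0.0]
force: [0.3, 0.1, -0.3]
finger_gap: 61.5
```

Call:
arm_command:
  targets: [0,0,0,0,-1,0,0,0,0,-1,0,0,0,0,-1,0,0,0,0,-1,0,0,0,0,-1]

```text
time_s: 3.12
ee_pos: [533.2, 29.4, 142.6]
orientation: [0.0, 0.353, 0.936, 0.0]
force: [-0.5, 0.5, 0.4]
finger_gap: 28.1
```

```bash
python3 - <<'E'
from h import *
s=env.read_state();print({k:np.round(s[k],2) for k in('qpos','ee_pos','force','wrist_torque','finger_gap')})
p,d,K,E,c=cam("scene");cv2.imwrite("pics/g1.png",cv2.resize(p[150:300,240:440],(800,600))[:,:,::-1])
E
```

```text
{'qpos': array([-0.15,  0.48,  1.72, -0.  ,  0.94, -1.  ]), 'ee_pos': array([533.18,  29.37, 142.58]), 'force': array([-0.54,  0.54,  0.41]), 'wrist_torque': array([-0.05,  0.03, -0.03]), 'finger_gap': np.float64(28.09)}
```

View pics/g1.png

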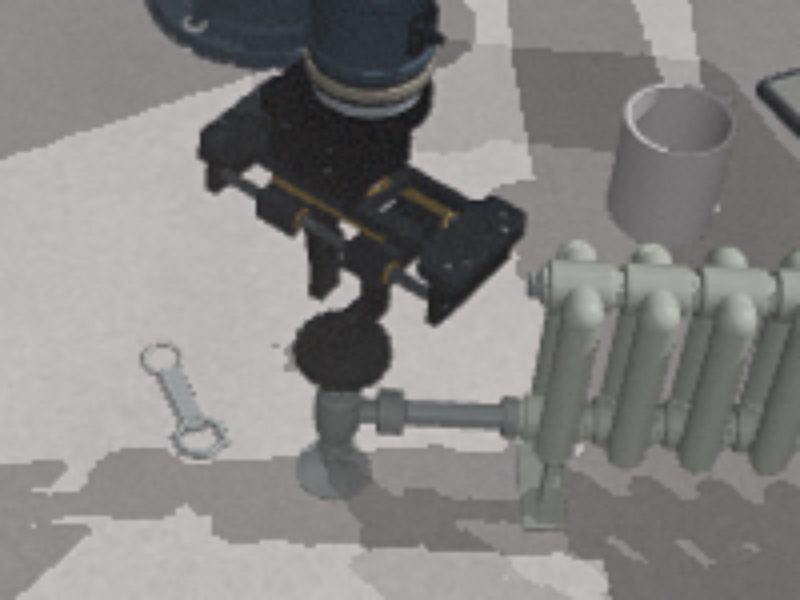

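The fingers stand astride the bar above the disc, and the body is clear of the radiator. The fingers are still closing.

Call:
arm_command:
  targets: [0,0,0,0,-1,0,0,0,0,-1,0,0,0,0,-1,0,0,0,0,-1,0,0,0,0,-1]

```text
time_s: 3.58
ee_pos: [533.1, 29.4, 142.4]
orientation: [-0.0, 0.353, 0.936, -0.0]
force: [-0.3, -0.7, -0.3]
finger_gap: 0.8
```

```bash
cat > s.py <<'E'
from h import *
s=env.read_state();print({k:np.round(s[k],2).tolist() for k in('qpos','ee_pos','force','wrist_torque','finger_gap')})
o=s['orientation'];print('yaw',2*np.arctan2(o[2],o[1])-np.pi/2)
E
python3 s.py
```

```text
{'qpos': [-0.15, 0.48, 1.72, -0.0, 0.94, -1.0], 'ee_pos': [533.14, 29.38, 142.38], 'force': [-0.31, -0.65, -0.34], 'wrist_torque': [-0.05, 0.0, -0.0], 'finger_gap': 0.82}
yaw 0.850038223343331
```

The gap closed to 0.8 mm, so the bar was missed. I need a look.

```bash
python3 - <<'E'
from h import *
ims=[]
for n,(r0,c0) in(("top",(140,180)),("scene",(180,280))):
    p,d,K,E,c=cam(n);P=pts(d,K,E)
    x=cv2.resize(p[r0:r0+90,c0:c0+100],(400,360),interpolation=cv2.INTER_CUBIC);ims.append(np.clip(x*2.2,0,255).astype(np.uint8))
    # project where tips (533,29,134) and bar ends should be
    for q in([533,29,134],[533,29,156],[510,49,156],[556,8,156]):
        t=E[:3,:3]@q+E[:3,3];u=K@[t[0],-t[1],-t[2]];u=u[:2]/u[2];print(n,q,u.round(1),'crop',((u-[c0,r0])*4).round(),'depthpt',P[int(u[1]),int(u[0])].round())
cv2.imwrite("pics/g2.png",np.hstack(ims)[:,:,::-1])
E
```

```text
top [533, 29, 134] [232.7 179.3] crop [211. 157.] depthpt [438. -12. 575.]
top [533, 29, 156] [231.8 177.2] crop [207. 149.] depthpt [439. -11. 583.]
top [510, 49, 156] [222.5 187. ] crop [170. 188.] depthpt [425.   1. 587.]
top [556, 8, 156] [241.5 167.5] crop [246. 110.] depthpt [476. -17. 492.]
scene [533, 29, 134] [325.6 234.3] crop [182. 217.] depthpt [546.  26. 150.]
scene [533, 29, 156] [326.1 228.5] crop [184. 194.] depthpt [546.  27. 172.]
scene [510, 49, 156] [333.4 221.9] crop [214. 167.] depthpt [359.  69.  -0.]
scene [556, 8, 156] [318.2 235.3] crop [153. 221.] depthpt [556.   7. 157.]
```

View pics/g2.png

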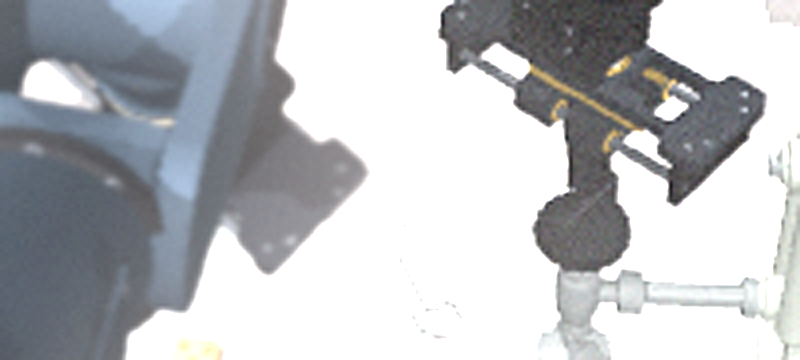

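```bash
python3 - <<'E'
from h import *
print(env.tip_reach)
p,d,K,E,c=cam("scene");P=pts(d,K,E)
for col in(322,325,328,331):
    print(col,[(r,*P[r,col].round().astype(int).tolist(),int(p[r,col].max())) for r in range(210,250,3)])
cv2.imwrite("pics/g3.png",np.clip(cv2.resize(p[205:255,295:360],(780,600),interpolation=cv2.INTER_CUBIC)[:,:,::-1]*3.5,0,255).astype(np.uint8))
E
```

```text
8.0
322 [(210, 568, 12, 257, 41), (213, 570, 12, 250, 40), (216, 536, 16, 204, 37), (219, 538, 16, 196, 31), (222, 538, 17, 185, 29), (225, 541, 17, 178, 35), (228, 507, 21, 130, 43), (231, 543, 18, 157, 48), (234, 552, 18, 157, 50), (237, 557, 18, 151, 49), (240, 555, 18, 138, 50), (243, 559, 19, 130, 54), (246, 562, 19, 122, 49), (249, 548, 21, 94, 87)]
325 [(210, 572, 18, 261, 47), (213, 574, 19, 254, 42), (216, 576, 19, 246, 47), (219, 541, 23, 199, 44), (222, 543, 24, 190, 44), (225, 542, 24, 179, 50), (228, 546, 25, 172, 44), (231, 541, 26, 156, 48), (234, 547, 26, 151, 47), (237, 548, 26, 140, 47), (240, 545, 27, 126, 52), (243, 557, 26, 128, 52), (246, 566, 26, 127, 51), (249, 549, 29, 94, 91)]
328 [(210, 573, 25, 263, 45), (213, 580, 25, 260, 48), (216, 579, 25, 249, 46), (219, 549, 30, 208, 37), (222, 549, 30, 196, 45), (225, 547, 31, 184, 42), (228, 544, 32, 170, 47), (231, 537, 34, 151, 48), (234, 534, 35, 136, 47), (237, 541, 35, 133, 49), (240, 548, 34, 130, 51), (243, 559, 34, 130, 53), (246, 565, 34, 126, 43), (249, 543, 37, 88, 94)]
331 [(210, 571, 32, 261, 42), (213, 584, 31, 264, 46), (216, 581, 32, 251, 96), (219, 540, 38, 198, 36), (222, 539, 39, 186, 40), (225, 537, 40, 173, 44), (228, 527, 42, 151, 47), (231, 526, 43, 139, 47), (234, 530, 43, 132, 47), (237, 540, 43, 131, 50), (240, 550, 42, 131, 47), (243, 558, 42, 129, 49), (246, 563, 42, 123, 76), (249, 471, 55, 3, 133)]
```

View pics/g3.png

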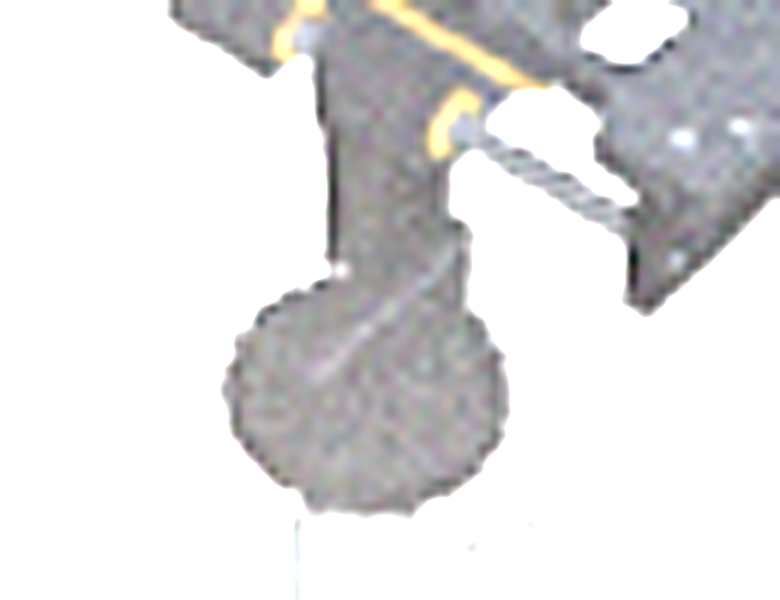

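The bar's front face lies unbroken in front of the fingers (crop line (310,375)–(450,255)). So the tips look to be above the bar although the TCP reads 142. I raise the closed fingers to measure the tips against the reading.

Call:
arm_command:
  targets: [0,0,3,0,-1,0,0,6,0,-1,0,0,8,0,-1,0,0,8,0,-1]

```text
time_s: 4.07
ee_pos: [536.4, 29.0, 226.9]
orientation: [0.005, 0.353, 0.936, 0.001]
force: [-0.4, 0.2, 0.2]
finger_gap: 0.8
```

```bash
python3 s.py; python3 - <<'E'
from h import *
p,d,K,E,c=cam("scene");P=pts(d,K,E)
for col in(322,325,328,331):
    print(col,[(r,*P[r,col].round().astype(int).tolist(),int(p[r,col].max())) for r in range(190,236,2)])
cv2.imwrite("pics/g4.png",np.clip(cv2.resize(p[160:260,270:390],(720,600),interpolation=cv2.INTER_CUBIC)[:,:,::-1]*2.5,0,255).astype(np.uint8))
E
```

```text
{'qpos': [-0.15, 0.37, 1.63, 0.0, 1.14, -1.0], 'ee_pos': [536.4, 28.97, 226.94], 'force': [-0.44, 0.2, 0.16], 'wrist_torque': [-0.06, -0.01, 0.05], 'finger_gap': 0.81}
yaw 0.8501224552796334
322 [(190, 221, 43, -2, 191), (192, 231, 42, -1, 187), (194, 238, 42, -3, 190), (196, 251, 41, 1, 186), (198, 257, 41, -2, 188), (200, 273, 40, 5, 186), (202, 279, 40, 1, 190), (204, 281, 40, -5, 190), (206, 297, 39, 1, 185), (208, 304, 38, 0, 187), (210, 312, 38, -1, 191), (212, 322, 38, 1, 186), (214, 330, 37, 0, 188), (216, 339, 37, 1, 188), (218, 347, 36, 1, 189), (220, 352, 36, -3, 189), (222, 366, 35, 3, 190), (224, 374, 35, 2, 184), (226, 382, 34, 3, 186), (228, 508, 21, 130, 48), (230, 516, 21, 131, 53), (232, 545, 18, 156, 57), (234, 550, 18, 154, 54)]
325 [(190, 544, 18, 298, 41), (192, 544, 18, 292, 43), (194, 538, 19, 281, 44), (196, 542, 19, 278, 38), (198, 542, 19, 272, 40), (200, 543, 20, 266, 47), (202, 542, 20, 258, 46), (204, 1370, -71, 1067, 159), (206, 294, 48, -1, 188), (208, 298, 48, -5, 186), (210, 314, 47, 1, 189), (212, 321, 47, 0, 186), (214, 328, 46, -2, 187), (216, 340
[... 694 characters left out ...]
6, 527, 34, 158, 51), (228, 530, 34, 155, 55), (230, 538, 34, 156, 58), (232, 537, 34, 147, 50), (234, 536, 35, 139, 49)]
331 [(190, 585, 26, 337, 47), (192, 584, 27, 329, 45), (194, 553, 31, 295, 40), (196, 555, 31, 290, 43), (198, 551, 32, 279, 41), (200, 549, 33, 271, 51), (202, 544, 34, 260, 41), (204, 546, 34, 255, 118), (206, 293, 67, -2, 192), (208, 304, 66, 0, 187), (210, 310, 66, -3, 191), (212, 319, 65, -3, 185), (214, 329, 65, -1, 188), (216, 341, 64, 3, 185), (218, 350, 63, 3, 187), (220, 353, 63, -2, 187), (222, 514, 42, 160, 105), (224, 516, 43, 155, 51), (226, 524, 42, 156, 59), (228, 530, 42, 155, 48), (230, 529, 42, 146, 49), (232, 527, 43, 136, 52), (234, 531, 43, 133, 56)]
```

View pics/g4.png

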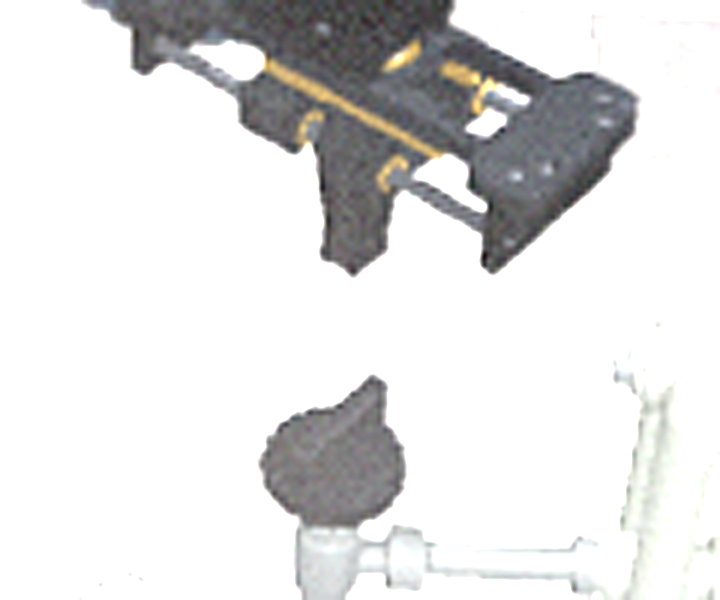

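Tips are seen at z≈252 while the TCP reads 227, so tips should be at 219. The height reading is therefore about 33 mm low. x and y agree within a few mm, and the camera puts the bar top at 156 as specified. I will work with a true height of reading + 33. I open partly, then descend to a reading of about 112 (tips at about 137).

Call:
arm_command:
  targets: [-0.2,0,0,0,0,-0.2,0,0,0,0,-0.2,0,0,0,0,-0.2,0,0,0,0,-0.2,0,0,0,0]

```text
time_s: 4.53
ee_pos: [530.7, 29.4, 221.6]
orientation: [-0.001, 0.353, 0.936, -0.0]
force: [0.5, 0.8, 0.5]
finger_gap: 25.9
```

Call:
arm_command:
  targets: [0,0,-3,0,0,0,0,-6,0,0,0,0,-8,0,0,0,0,-9.5,0,0,0,0,-11,0,0]

```text
time_s: 4.95
ee_pos: [530.6, 29.4, 110.8]
orientation: [-0.001, 0.353, 0.936, -0.0]
force: [0.7, 0.3, 0.7]
finger_gap: 43.1
```

Call:
arm_command:
  targets: [0,0,0,0,-1,0,0,0,0,-1,0,0,0,0,-1,0,0,0,0,-1,0,0,0,0,-1]

```text
time_s: 5.37
ee_pos: [532.0, 29.3, 113.5]
orientation: [0.001, 0.353, 0.936, 0.0]
force: [0.7, -0.2, 0.8]
finger_gap: 18.0
```

Call:
arm_command:
  targets: [0,0,0,0,-1,0,0,0,0,-1,0,0,0,0,-1]

```text
time_s: 5.62
ee_pos: [531.9, 29.4, 113.3]
orientation: [0.001, 0.353, 0.936, 0.0]
force: [-0.1, 0.8, 4.7]
finger_gap: 11.3
```

```bash
python3 s.py
```

```text
{'qpos': [-0.15, 0.52, 1.75, 0.0, 0.87, -1.01], 'ee_pos': [531.9, 29.42, 113.34], 'force': [-0.13, 0.79, 4.74], 'wrist_torque': [0.13, -0.01, 0.04], 'finger_gap': 11.35}
yaw 0.8500968784516889
```

The bar is gripped (gap 11.4 mm for a 12 mm bar). Now I turn it clockwise.

Call:
arm_command:
  targets: [0,0,0,-0.12,-1,0,0,0,-0.24,-1,0,0,0,-0.36,-1,0,0,0,-0.48,-1,0,0,0,-0.6,-1]
  squeeze: 35

```text
time_s: 6.03
ee_pos: [532.9, 30.0, 113.4]
orientation: [0.001, 0.616, 0.788, 0.002]
force: [1.8, 2.3, 2.7]
finger_gap: 11.4
```

```bash
python3 s.py
```

```text
{'qpos': [-0.15, 0.52, 1.75, 0.0, 0.87, -0.4], 'ee_pos': [532.85, 29.96, 113.36], 'force': [1.85, 2.28, 2.65], 'wrist_torque': [0.4, -0.26, 0.09], 'finger_gap': 11.4}
yaw 0.24386954083348256
```

Call:
arm_command:
  targets: [0,0,0,-0.12,-1,0,0,0,-0.24,-1,0,0,0,-0.36,-1,0,0,0,-0.48,-1,0,0,0,-0.6,-1]

```text
time_s: 6.45
ee_pos: [533.9, 29.9, 113.4]
orientation: [0.001, 0.821, 0.571, 0.003]
force: [4.4, 3.4, 0.4]
finger_gap: 11.9
```

```bash
python3 s.py
```

```text
{'qpos': [-0.15, 0.52, 1.74, 0.0, 0.87, 0.2], 'ee_pos': [533.92, 29.9, 113.37], 'force': [4.42, 3.44, 0.4], 'wrist_torque': [0.45, -0.45, 0.1], 'finger_gap': 11.89}
yaw -0.35617169048459485
```

Call:
arm_command:
  targets: [0,0,0,-0.12,-1,0,0,0,-0.24,-1,0,0,0,-0.36,-1,0,0,0,-0.45,-1]

```text
time_s: 6.78
ee_pos: [534.6, 29.5, 113.4]
orientation: [0.001, 0.928, 0.373, 0.003]
force: [4.3, 1.8, 0.5]
finger_gap: 11.8
```

```bash
python3 s.py
```

```text
{'qpos': [-0.15, 0.52, 1.74, 0.0, 0.87, 0.65], 'ee_pos': [534.57, 29.46, 113.39], 'force': [4.31, 1.77, 0.5], 'wrist_torque': [0.18, -0.57, 0.08], 'finger_gap': 11.77}
yaw -0.8056523755717129
```

Call:
arm_command:
  targets: [0,0,0,-0.1,-1,0,0,0,-0.2,-1,0,0,0,-0.3,-1]

```text
time_s: 7.03
ee_pos: [534.9, 29.1, 113.4]
orientation: [0.001, 0.973, 0.231, 0.004]
force: [4.7, -0.0, -1.0]
finger_gap: 11.5
```

```bash
python3 s.py
```

```text
{'qpos': [-0.15, 0.52, 1.74, 0.0, 0.87, 0.95], 'ee_pos': [534.92, 29.05, 113.4], 'force': [4.73, -0.05, -1.0], 'wrist_torque': [-0.02, -0.58, 0.12], 'finger_gap': 11.47}
yaw -1.1048474905109602
```

Call:
arm_command:
  targets: [0,0,0,-0.1,-1,0,0,0,-0.2,-1,0,0,0,-0.3,-1]

```text
time_s: 7.28
ee_pos: [535.1, 28.6, 113.4]
orientation: [0.001, 0.997, 0.083, 0.004]
force: [4.5, 0.2, -1.1]
finger_gap: 11.8
```

```bash
python3 s.py
```

```text
{'qpos': [-0.16, 0.52, 1.74, -0.0, 0.86, 1.25], 'ee_pos': [535.07, 28.55, 113.41], 'force': [4.52, 0.2, -1.08], 'wrist_torque': [-0.25, -0.54, 0.06], 'finger_gap': 11.81}
yaw -1.4045534267087478
```

Call:
arm_command:
  targets: [0,0,0,-0.1,-1,0,0,0,-0.2,-1,0,0,0,-0.3,-1]

```text
time_s: 7.53
ee_pos: [535.1, 28.1, 113.4]
orientation: [0.001, 0.998, -0.066, 0.004]
force: [5.0, -1.1, -1.0]
finger_gap: 12.1
```

```bash
python3 s.py
```

```text
{'qpos': [-0.16, 0.52, 1.74, -0.0, 0.86, 1.55], 'ee_pos': [535.07, 28.07, 113.41], 'force': [5.05, -1.06, -1.04], 'wrist_torque': [-0.23, -0.55, 0.86], 'finger_gap': 12.12}
yaw -1.7029010829505062
```

The moment about z jumped from 0.1 to 0.86 N m, so this looks like the stop. A small further push will confirm.

Call:
arm_command:
  targets: [0,0,0,-0.04,-1,0,0,0,-0.04,-1,0,0,0,-0.04,-1]

```text
time_s: 7.78
ee_pos: [534.9, 28.1, 113.4]
orientation: [0.001, 0.997, -0.082, 0.004]
force: [4.9, -1.9, -0.5]
finger_gap: 12.6
```

```bash
python3 s.py
```

```text
{'qpos': [-0.16, 0.52, 1.74, -0.0, 0.86, 1.58], 'ee_pos': [534.86, 28.07, 113.42], 'force': [4.94, -1.88, -0.54], 'wrist_torque': [-0.36, -0.62, 0.74], 'finger_gap': 12.58}
yaw -1.7356060346307913
```

Call:
arm_command:
  targets: [0,0,0,0.06,-1,0,0,0,0.06,-1]

```text
time_s: 7.95
ee_pos: [534.8, 28.1, 113.4]
orientation: [0.001, 0.999, -0.052, 0.004]
force: [5.8, -1.7, 0.4]
finger_gap: 12.2
```

```bash
python3 s.py
```

```text
{'qpos': [-0.16, 0.52, 1.74, -0.0, 0.86, 1.52], 'ee_pos': [534.84, 28.12, 113.39], 'force': [5.81, -1.7, 0.38], 'wrist_torque': [-0.43, -0.62, 0.4], 'finger_gap': 12.19}
yaw -1.6754879446892912
```

The moment stays at 0.74 and the gap widens, so it is hard against the stop. The fingers' yaw is about -1.67 there, after turning 2.5 rad (0.40 turn), which fits the stated 0.25–0.8. Now I open it. The plan is strokes of 4.2 and then π, π and the rest, with three half-turn regrasps between them, ending at yaw 1.48.

Call:
arm_command:
  targets: [0.2,-0.05,0,0.12,-1,0.3,-0.1,0,0.24,-1,0.3,-0.1,0,0.36,-1,0.3,-0.1,0,0.48,-1,0.3,-0.1,0,0.6,-1]

```text
time_s: 8.37
ee_pos: [534.5, 29.0, 113.3]
orientation: [-0.0, 0.969, 0.245, 0.001]
force: [0.3, 3.0, 5.6]
finger_gap: 12.2
```

```bash
python3 s.py
```

```text
{'qpos': [-0.16, 0.53, 1.74, 0.0, 0.87, 0.92], 'ee_pos': [534.52, 28.99, 113.34], 'force': [0.29, 2.96, 5.64], 'wrist_torque': [0.25, 0.15, -0.12], 'finger_gap': 12.22}
yaw -1.0748050318221134
```

Call:
arm_command:
  targets: [0,0,0,0.12,-1,0,0,0,0.24,-1,0,0,0,0.36,-1,0,0,0,0.48,-1,0,0,0,0.6,-1]

```text
time_s: 8.78
ee_pos: [533.9, 29.6, 113.3]
orientation: [-0.001, 0.854, 0.521, 0.001]
force: [-0.7, 3.5, 6.7]
finger_gap: 11.9
```

```bash
python3 s.py
```

```text
{'qpos': [-0.16, 0.53, 1.74, 0.0, 0.88, 0.32], 'ee_pos': [533.91, 29.57, 113.31], 'force': [-0.71, 3.48, 6.68], 'wrist_torque': [0.49, 0.19, -0.08], 'finger_gap': 11.87}
yaw -0.47504283184065543
```

Forces are low and it turns freely. I continue the stroke.

Call:
arm_command:
  targets: [0,0,0,0.12,-1,0,0,0,0.24,-1,0,0,0,0.36,-1,0,0,0,0.48,-1,0,0,0,0.6,-1]

```text
time_s: 9.2
ee_pos: [533.0, 29.7, 113.3]
orientation: [-0.001, 0.661, 0.75, 0.0]
force: [-2.7, 4.4, 8.2]
finger_gap: 11.7
```

Call:
arm_command:
  targets: [0,0,0,0.12,-1,0,0,0,0.24,-1,0,0,0,0.36,-1,0,0,0,0.48,-1,0,0,0,0.6,-1]

```text
time_s: 9.62
ee_pos: [532.2, 29.4, 113.3]
orientation: [-0.002, 0.41, 0.912, 0.0]
force: [-3.8, 2.1, 10.0]
finger_gap: 11.9
```

Call:
arm_command:
  targets: [0,0,0,0.12,-1,0,0,0,0.24,-1,0,0,0,0.36,-1,0,0,0,0.48,-1,0,0,0,0.6,-1]

```text
time_s: 10.03
ee_pos: [531.7, 28.7, 113.3]
orientation: [-0.002, 0.122, 0.993, -0.0]
force: [-5.0, 0.8, 9.9]
finger_gap: 11.7
```

Call:
arm_command:
  targets: [0,0,0,0.12,-1,0,0,0,0.24,-1,0,0,0,0.36,-1,0,0,0,0.48,-1,0,0,0,0.6,-1]

```text
time_s: 10.45
ee_pos: [531.8, 27.8, 113.3]
orientation: [-0.002, -0.177, 0.984, -0.0]
force: [-5.3, -3.1, 8.9]
finger_gap: 12.0
```

Call:
arm_command:
  targets: [0,0,0,0.12,-1,0,0,0,0.24,-1,0,0,0,0.36,-1,0,0,0,0.48,-1,0,0,0,0.6,-1]

```text
time_s: 10.87
ee_pos: [532.3, 27.2, 113.3]
orientation: [-0.002, -0.46, 0.888, -0.0]
force: [-4.9, -5.2, 8.2]
finger_gap: 11.7
```

```bash
python3 s.py
```

```text
{'qpos': [-0.16, 0.53, 1.74, -0.0, 0.88, -2.68], 'ee_pos': [532.27, 27.15, 113.33], 'force': [-4.87, -5.19, 8.15], 'wrist_torque': [-0.73, 0.73, -0.07], 'finger_gap': 11.71}
yaw 2.5269357752985346
```

Next is the first regrasp: open, lift, turn back π, lower and grip.

Call:
arm_command:
  targets: [0,0,0,0,0,0,0,0,0,0,0,0,0,0,0,0,0,0,0,0,0,0,4,0,0]

```text
time_s: 11.28
ee_pos: [528.3, 29.2, 145.7]
orientation: [-0.007, -0.457, 0.89, 0.005]
force: [0.1, -0.6, -0.0]
finger_gap: 37.0
```

Call:
arm_command:
  targets: [0,0,0,-0.124,0,0,0,0,-0.248,0,0,0,0,-0.372,0,0,0,0,-0.496,0,0,0,0,-0.62,0]

```text
time_s: 11.7
ee_pos: [534.0, 28.6, 152.3]
orientation: [-0.0, -0.161, 0.987, 0.0]
force: [0.6, 0.0, 0.2]
finger_gap: 43.7
```

Call:
arm_command:
  targets: [0,0,0,-0.124,0,0,0,0,-0.248,0,0,0,0,-0.372,0,0,0,0,-0.496,0,0,0,0,-0.62,0]

```text
time_s: 12.12
ee_pos: [533.9, 28.6, 152.1]
orientation: [-0.0, 0.148, 0.989, 0.0]
force: [-0.2, -0.1, -0.3]
finger_gap: 43.8
```

Call:
arm_command:
  targets: [0,0,0,-0.124,0,0,0,0,-0.248,0,0,0,0,-0.372,0,0,0,0,-0.496,0,0,0,0,-0.62,0]

```text
time_s: 12.53
ee_pos: [534.0, 28.6, 152.1]
orientation: [-0.0, 0.443, 0.897, -0.0]
force: [0.2, 0.2, 0.4]
finger_gap: 44.0
```

Call:
arm_command:
  targets: [0,0,0,-0.124,0,0,0,0,-0.248,0,0,0,0,-0.372,0,0,0,0,-0.496,0,0,0,0,-0.62,0]

```text
time_s: 12.95
ee_pos: [533.9, 28.6, 152.1]
orientation: [-0.0, 0.695, 0.719, -0.0]
force: [-0.3, 0.5, -0.1]
finger_gap: 43.3
```

Call:
arm_command:
  targets: [0,0,0,-0.124,0,0,0,0,-0.248,0,0,0,0,-0.372,0,0,0,0,-0.496,0,0,0,0,-0.62,0]

```text
time_s: 13.37
ee_pos: [533.9, 28.6, 152.1]
orientation: [-0.0, 0.881, 0.472, -0.0]
force: [-0.3, -1.2, 0.7]
finger_gap: 43.1
```

```bash
python3 s.py
```

```text
{'qpos': [-0.16, 0.47, 1.71, 0.0, 0.97, 0.43], 'ee_pos': [533.93, 28.61, 152.1], 'force': [-0.26, -1.18, 0.69], 'wrist_torque': [-0.06, 0.07, 0.02], 'finger_gap': 43.13}
yaw -0.5865583954803406
```

Call:
arm_command:
  targets: [-0.05,0,-2,-0.03,0,-0.05,0,-4,-0.03,0,-0.05,0,-4,-0.03,-1,-0.05,0,-4,-0.03,-1,-0.05,0,-4,-0.03,-1]

```text
time_s: 13.78
ee_pos: [534.1, 28.4, 112.9]
orientation: [0.0, 0.887, 0.462, 0.0]
force: [-1.0, -0.3, 0.0]
finger_gap: 31.1
```

Call:
arm_command:
  targets: [0,0,0,0,-1,0,0,0,0,-1,0,0,0,0,-1,0,0,0,0,-1,0,0,0,0,-1]

```text
time_s: 14.2
ee_pos: [533.6, 28.8, 113.3]
orientation: [-0.0, 0.887, 0.462, 0.0]
force: [-2.0, 2.0, 6.9]
finger_gap: 11.8
```

```bash
python3 s.py
```

```text
{'qpos': [-0.16, 0.53, 1.74, 0.0, 0.87, 0.45], 'ee_pos': [533.57, 28.77, 113.26], 'force': [-2.02, 1.96, 6.91], 'wrist_torque': [0.28, 0.43, 0.02], 'finger_gap': 11.77}
yaw -0.6099990652581732
```

Call:
arm_command:
  targets: [0,0,0,0.12,-1,0,0,0,0.24,-1,0,0,0,0.36,-1,0,0,0,0.48,-1,0,0,0,0.6,-1]

```text
time_s: 14.62
ee_pos: [533.2, 28.9, 113.2]
orientation: [-0.0, 0.709, 0.705, 0.0]
force: [-2.5, 2.0, 6.8]
finger_gap: 11.6
```

```bash
python3 s.py
```

```text
{'qpos': [-0.16, 0.53, 1.74, 0.0, 0.87, -0.15], 'ee_pos': [533.24, 28.89, 113.25], 'force': [-2.51, 2.0, 6.76], 'wrist_torque': [0.32, 0.49, -0.12], 'finger_gap': 11.6}
yaw -0.00476765117348088
```

Call:
arm_command:
  targets: [0,0,0,0.124,-1,0,0,0,0.248,-1,0,0,0,0.372,-1,0,0,0,0.496,-1,0,0,0,0.62,-1]

```text
time_s: 15.03
ee_pos: [532.8, 28.8, 113.2]
orientation: [-0.001, 0.46, 0.888, 0.0]
force: [-2.9, 0.6, 7.5]
finger_gap: 12.0
```

Call:
arm_command:
  targets: [0,0,0,0.124,-1,0,0,0,0.248,-1,0,0,0,0.372,-1,0,0,0,0.496,-1,0,0,0,0.62,-1]

```text
time_s: 15.45
ee_pos: [532.6, 28.5, 113.3]
orientation: [-0.001, 0.167, 0.986, -0.0]
force: [-3.5, 0.6, 7.6]
finger_gap: 11.6
```

Call:
arm_command:
  targets: [0,0,0,0.124,-1,0,0,0,0.248,-1,0,0,0,0.372,-1,0,0,0,0.496,-1,0,0,0,0.62,-1]

```text
time_s: 15.87
ee_pos: [532.6, 28.1, 113.2]
orientation: [-0.001, -0.142, 0.99, -0.0]
force: [-3.8, -0.4, 8.2]
finger_gap: 11.4
```

Call:
arm_command:
  targets: [0,0,0,0.124,-1,0,0,0,0.248,-1,0,0,0,0.372,-1,0,0,0,0.496,-1,0,0,0,0.62,-1]

```text
time_s: 16.28
ee_pos: [532.8, 27.8, 113.3]
orientation: [-0.001, -0.437, 0.899, -0.0]
force: [-3.5, -1.2, 7.1]
finger_gap: 11.8
```

```bash
python3 s.py
```

```text
{'qpos': [-0.16, 0.53, 1.74, -0.0, 0.88, -2.63], 'ee_pos': [532.82, 27.81, 113.25], 'force': [-3.53, -1.22, 7.11], 'wrist_torque': [-0.23, 0.68, -0.09], 'finger_gap': 11.79}
yaw 2.476179937062496
```

Call:
arm_command:
  targets: [0,0,0,0,0,0,0,0,0,0,0,0,0,0,0,0,0,0,0,0,0,0,4,0,0]

```text
time_s: 16.7
ee_pos: [528.1, 29.0, 145.8]
orientation: [-0.007, -0.434, 0.901, 0.005]
force: [-0.7, 0.0, -0.3]
finger_gap: 36.5
```

Call:
arm_command:
  targets: [0,0,0,-0.124,0,0,0,0,-0.248,0,0,0,0,-0.372,0,0,0,0,-0.496,0,0,0,0,-0.62,0]

```text
time_s: 17.12
ee_pos: [533.8, 28.4, 152.3]
orientation: [0.0, -0.136, 0.991, -0.0]
force: [-0.1, -1.0, -0.7]
finger_gap: 43.4
```

Call:
arm_command:
  targets: [0,0,0,-0.124,0,0,0,0,-0.248,0,0,0,0,-0.372,0,0,0,0,-0.496,0,0,0,0,-0.62,0]

```text
time_s: 17.53
ee_pos: [533.7, 28.4, 152.2]
orientation: [-0.0, 0.173, 0.985, -0.0]
force: [-1.1, 0.7, 0.2]
finger_gap: 43.8
```

Call:
arm_command:
  targets: [0,0,0,-0.124,0,0,0,0,-0.248,0,0,0,0,-0.372,0,0,0,0,-0.496,0,0,0,0,-0.62,0]

```text
time_s: 17.95
ee_pos: [533.7, 28.4, 152.2]
orientation: [-0.0, 0.465, 0.885, -0.0]
force: [-0.2, 0.3, -0.3]
finger_gap: 43.6
```

Call:
arm_command:
  targets: [0,0,0,-0.124,0,0,0,0,-0.248,0,0,0,0,-0.372,0,0,0,0,-0.496,0,0,0,0,-0.62,0]

```text
time_s: 18.37
ee_pos: [533.7, 28.4, 152.2]
orientation: [-0.0, 0.713, 0.701, -0.0]
force: [0.9, -0.3, -0.5]
finger_gap: 43.2
```

Call:
arm_command:
  targets: [0,0,0,-0.124,0,0,0,0,-0.248,0,0,0,0,-0.372,0,0,0,0,-0.496,0,0,0,0,-0.62,0]

```text
time_s: 18.78
ee_pos: [533.7, 28.4, 152.2]
orientation: [-0.0, 0.893, 0.45, -0.0]
force: [0.4, -0.4, 0.8]
finger_gap: 43.4
```

```bash
python3 s.py
```

```text
{'qpos': [-0.16, 0.47, 1.71, -0.0, 0.97, 0.48], 'ee_pos': [533.7, 28.41, 152.21], 'force': [0.42, -0.44, 0.82], 'wrist_torque': [-0.1, 0.09, 0.0], 'finger_gap': 43.36}
yaw -0.6369103595907034
```

Second regrasp, then another half-turn stroke and the third turn back.

Call:
arm_command:
  targets: [0,0,-2,-0.03,0,0,0,-4,-0.03,0,0,0,-4,-0.03,-1,0,0,-4,-0.03,-1,0,0,-4,-0.03,-1]

```text
time_s: 19.2
ee_pos: [534.2, 28.3, 112.9]
orientation: [0.0, 0.898, 0.44, 0.0]
force: [0.2, -0.7, -0.8]
finger_gap: 30.7
```

Call:
arm_command:
  targets: [0,0,0,0,-1,0,0,0,0,-1,0,0,0,0,-1,0,0,0,0,-1,0,0,0,0,-1]

```text
time_s: 19.62
ee_pos: [533.6, 28.8, 113.3]
orientation: [-0.0, 0.898, 0.44, 0.0]
force: [-1.7, 1.9, 6.3]
finger_gap: 11.7
```

Call:
arm_command:
  targets: [0,0,0,0.124,-1,0,0,0,0.248,-1,0,0,0,0.372,-1,0,0,0,0.496,-1,0,0,0,0.62,-1]

```text
time_s: 20.03
ee_pos: [533.3, 28.9, 113.3]
orientation: [-0.0, 0.719, 0.695, 0.0]
force: [-2.8, 2.0, 6.4]
finger_gap: 11.2
```

```bash
python3 s.py
```

```text
{'qpos': [-0.16, 0.53, 1.74, 0.0, 0.87, -0.12], 'ee_pos': [533.25, 28.93, 113.26], 'force': [-2.84, 1.97, 6.44], 'wrist_torque': [0.29, 0.51, -0.1], 'finger_gap': 11.16}
yaw -0.03461182108560101
```

Call:
arm_command:
  targets: [0,0,0,0.124,-1,0,0,0,0.248,-1,0,0,0,0.372,-1,0,0,0,0.496,-1,0,0,0,0.62,-1]

```text
time_s: 20.45
ee_pos: [532.9, 28.8, 113.3]
orientation: [-0.001, 0.473, 0.881, 0.0]
force: [-3.5, 1.2, 7.8]
finger_gap: 12.0
```

Call:
arm_command:
  targets: [0,0,0,0.124,-1,0,0,0,0.248,-1,0,0,0,0.372,-1,0,0,0,0.496,-1,0,0,0,0.62,-1]

```text
time_s: 20.87
ee_pos: [532.6, 28.5, 113.3]
orientation: [-0.001, 0.181, 0.983, -0.0]
force: [-3.8, 0.4, 9.1]
finger_gap: 12.0
```

Call:
arm_command:
  targets: [0,0,0,0.124,-1,0,0,0,0.248,-1,0,0,0,0.372,-1,0,0,0,0.496,-1,0,0,0,0.62,-1]

```text
time_s: 21.28
ee_pos: [532.5, 28.1, 113.3]
orientation: [-0.001, -0.127, 0.992, -0.0]
force: [-3.6, -0.6, 6.9]
finger_gap: 11.6
```

Call:
arm_command:
  targets: [0,0,0,0.124,-1,0,0,0,0.248,-1,0,0,0,0.372,-1,0,0,0,0.496,-1,0,0,0,0.62,-1]

```text
time_s: 21.7
ee_pos: [532.8, 27.8, 113.3]
orientation: [-0.001, -0.424, 0.906, -0.0]
force: [-3.6, -2.1, 8.0]
finger_gap: 11.7
```

```bash
python3 s.py
```

```text
{'qpos': [-0.16, 0.53, 1.74, -0.0, 0.88, -2.6], 'ee_pos': [532.77, 27.81, 113.26], 'force': [-3.57, -2.1, 8.03], 'wrist_torque': [-0.17, 0.67, -0.1], 'finger_gap': 11.67}
yaw 2.446262519325746
```

Opened about 10.39 rad so far. One last regrasp, then 2.18 rad more.

Call:
arm_command:
  targets: [0,0,0,0,0,0,0,0,0,0,0,0,0,0,0,0,0,0,0,0,0,0,4,0,0]

```text
time_s: 22.12
ee_pos: [528.1, 29.0, 145.7]
orientation: [-0.007, -0.42, 0.907, 0.005]
force: [-0.5, 0.5, -0.4]
finger_gap: 37.1
```

Call:
arm_command:
  targets: [0,0,0,-0.124,0,0,0,0,-0.248,0,0,0,0,-0.372,0,0,0,0,-0.496,0,0,0,0,-0.62,0]

```text
time_s: 22.53
ee_pos: [533.8, 28.4, 152.3]
orientation: [0.0, -0.121, 0.993, -0.0]
force: [0.2, -0.9, 1.2]
finger_gap: 43.3
```

Call:
arm_command:
  targets: [0,0,0,-0.124,0,0,0,0,-0.248,0,0,0,0,-0.372,0,0,0,0,-0.496,0,0,0,0,-0.62,0]

```text
time_s: 22.95
ee_pos: [533.7, 28.4, 152.2]
orientation: [-0.0, 0.188, 0.982, -0.0]
force: [0.3, 0.3, 0.3]
finger_gap: 43.6
```

Call:
arm_command:
  targets: [0,0,0,-0.124,0,0,0,0,-0.248,0,0,0,0,-0.372,0,0,0,0,-0.496,0,0,0,0,-0.62,0]

```text
time_s: 23.37
ee_pos: [533.7, 28.4, 152.2]
orientation: [-0.0, 0.478, 0.878, -0.0]
force: [0.4, 0.2, -0.4]
finger_gap: 43.7
```

Call:
arm_command:
  targets: [0,0,0,-0.124,0,0,0,0,-0.248,0,0,0,0,-0.372,0,0,0,0,-0.496,0,0,0,0,-0.62,0]

```text
time_s: 23.78
ee_pos: [533.7, 28.4, 152.2]
orientation: [-0.0, 0.724, 0.69, -0.0]
force: [0.4, -0.6, -0.1]
finger_gap: 43.3
```

Call:
arm_command:
  targets: [0,0,0,-0.124,0,0,0,0,-0.248,0,0,0,0,-0.372,0,0,0,0,-0.496,0,0,0,0,-0.62,0]

```text
time_s: 24.2
ee_pos: [533.7, 28.4, 152.2]
orientation: [-0.0, 0.9, 0.437, -0.0]
force: [1.1, -0.4, 0.1]
finger_gap: 43.8
```

Call:
arm_command:
  targets: [0,0,-2,-0.03,0,0,0,-4,-0.03,0,0,0,-4,-0.03,-1,0,0,-4,-0.03,-1,0,0,-4,-0.03,-1]

```text
time_s: 24.62
ee_pos: [534.2, 28.3, 112.9]
orientation: [0.0, 0.905, 0.426, 0.0]
force: [-0.1, -0.2, -0.7]
finger_gap: 30.9
```

Call:
arm_command:
  targets: [0,0,0,0,-1,0,0,0,0,-1,0,0,0,0,-1,0,0,0,0,-1,0,0,0,0,-1]

```text
time_s: 25.03
ee_pos: [533.7, 28.8, 113.3]
orientation: [-0.0, 0.905, 0.426, 0.0]
force: [-1.5, 2.2, 6.0]
finger_gap: 11.6
```

Call:
arm_command:
  targets: [0,0,0,0.124,-1,0,0,0,0.248,-1,0,0,0,0.372,-1,0,0,0,0.496,-1,0,0,0,0.62,-1]

```text
time_s: 25.45
ee_pos: [533.3, 28.9, 113.3]
orientation: [-0.0, 0.73, 0.684, 0.0]
force: [-2.4, 2.2, 6.9]
finger_gap: 11.5
```

Call:
arm_command:
  targets: [0,0,0,0.124,-1,0,0,0,0.248,-1,0,0,0,0.372,-1,0,0,0,0.496,-1,0,0,0,0.62,-1]

```text
time_s: 25.87
ee_pos: [532.9, 28.8, 113.3]
orientation: [-0.001, 0.486, 0.874, 0.0]
force: [-2.3, 1.9, 8.1]
finger_gap: 11.6
```

```bash
python3 s.py
```

```text
{'qpos': [-0.16, 0.53, 1.74, 0.0, 0.88, -0.71], 'ee_pos': [532.86, 28.85, 113.29], 'force': [-2.27, 1.88, 8.07], 'wrist_torque': [0.3, 0.61, -0.05], 'finger_gap': 11.56}
yaw 0.5555674474145436
```

Call:
arm_command:
  targets: [0,0,0,0.12,-1,0,0,0,0.24,-1,0,0,0,0.36,-1,0,0,0,0.48,-1,0,0,0,0.6,-1]

```text
time_s: 26.28
ee_pos: [532.6, 28.6, 113.3]
orientation: [-0.001, 0.206, 0.979, -0.0]
force: [-3.3, 0.9, 8.6]
finger_gap: 11.6
```

Call:
arm_command:
  targets: [0,0,0,0.12,-1,0,0,0,0.24,-1,0,0,0,0.32,-1,0,0,0,0.32,-1,0,0,0,0.32,-1]

```text
time_s: 26.7
ee_pos: [532.5, 28.4, 113.3]
orientation: [-0.001, 0.05, 0.999, -0.0]
force: [-3.6, 0.4, 7.9]
finger_gap: 11.6
```

```bash
python3 s.py; python3 - <<'E'
from h import *
p,d,K,E,c=cam("scene");cv2.imwrite("pics/end.png",cv2.resize(p[60:360,60:460],(800,600))[:,:,::-1])
a=cv2.imread("pics/scene0.png")[:,:,::-1]
for n,(r0,r1,c0,c1) in dict(keyring=(234,268,270,302),tray=(195,245,145,220),ctrl=(230,295,90,170),mug=(168,212,388,430)).items():
    print(n,np.abs(p[r0:r1,c0:c1].astype(int)-a[r0:r1,c0:c1]).mean().round(1))
E
```

```text
{'qpos': [-0.16, 0.53, 1.74, -0.0, 0.88, -1.63], 'ee_pos': [532.52, 28.36, 113.27], 'force': [-3.58, 0.42, 7.89], 'wrist_torque': [0.15, 0.59, 0.14], 'finger_gap': 11.59}
yaw 1.4707769856053665
keyring 7.5
tray 13.5
ctrl 12.7
mug 9.8
```

View pics/end.png

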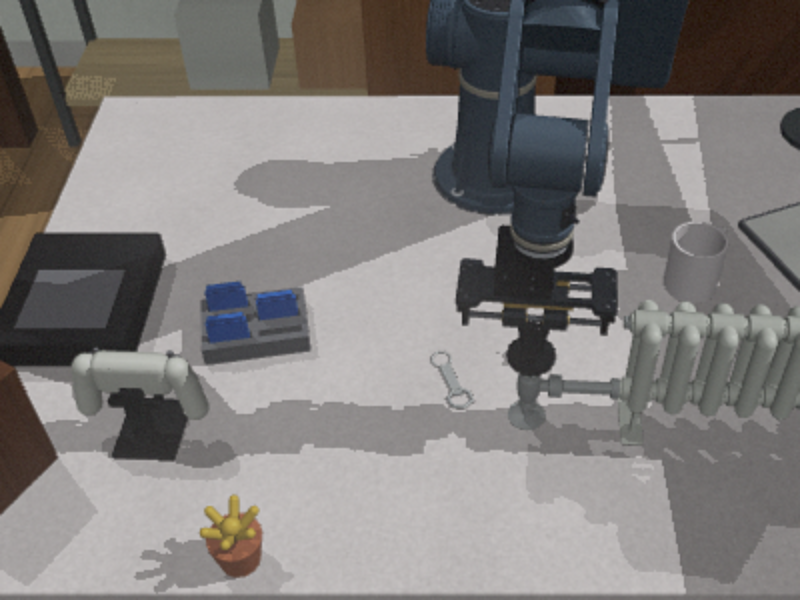

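The fingers hold the bar at crop (530,335). The mug (695,260), keyring (452,380), tray (255,320) and controller stand (150,400) stand as before. The estimated opening is 1.47 + 1.665 + 3π ≈ 12.56 rad.

```bash
python3 -c "
from workcell import env
print(env.hand_in())"; python3 s.py
```

```text
the job is handed in; nothing more can be done
None
the job is handed in; nothing more can be done
```

The valve was turned shut to its stop, backed off about 12.56 rad (target 12.57), and handed in at about 27 s with the bar still gripped. The hand-in gave no verdict.

- **Closing:** It took about 2.5 rad (0.40 turn) clockwise. At the stop the moment rose from 0.1 to about 0.8 N m, and I held it there.
- **Backing off:** I opened it in four strokes with three half-turn regrasps. The angle comes from finger yaw; I estimate it good to about 0.05 rad.
- **Last checks:** The finger gap is 11.6 mm on the 12 mm bar, with the squeeze set to 35 N. The grasp is within a few mm of the wheel's axis. External force on the tool is under 10 N.

**Height disagreement:** The arm's height reading came out about 33 mm lower than the camera showed, so my first grasp closed above the bar. I measured the offset once and worked to the corrected height. That puts the grasp point about 1 mm above the bar top, against the 13 mm allowed.

**Other things on the shelf:** The mug, keyring, tray, cartridges and controller stand look unmoved in the last picture. Plain picture differences in those areas were 7 to 14 grey levels; I put that down to changed arm shadows but did not check. The die is hidden behind the arm in that view, so I could not check it, but the gripper never went lower than the wheel.

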